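# Torque check of a rod clamp screw

## Robot

A 6-joint arm with a two-finger parallel gripper is mounted at the origin on a cart in front of the work surface, level with it; the furniture and walls round the work are solid. World frame = base frame: x ahead of the robot, y to its left, z up, the work surface at z = 0. Lengths are in m, angles in rad, forces in N, time in s.
With the tool pointing down it reaches from about 0.3 to 0.75 m from the base axis. Payload 8.5 kg.
Tool frame: the origin (TCP) lies on the front face of the gripper's body, between the roots of the fingers; the fingertips stand 73 mm ahead of it and the grasp point (between the pads) lies 54 mm ahead of it; x points along the fingers, y is the direction in which the jaws open and shut, and the axes are right-handed (so a half turn about x gives the same grasp; the last joint's range is limited). The gripper opens to 85 mm and grips with 20 to 120 N. Pads are 22 mm wide; open, the fingers measure 114 mm over their backs; the gripper's body (76 mm by 85 mm) begins 54 mm behind the grasp point. The pads swing forward as they close: fully open they stand 13 mm farther back than shut.
Start: joints at [-1.451, 0.381, 1.297, -0, 1.464, -0.215], TCP at [0.181, -0.519, 0.304] pointing down, gripper open.
Joint ranges: [-3.11, 3.11], [-0.89, 2.33], [0.22, 2.48], [-1.42, 4.56], [0.17, 2.85], [-2.88, 2.88]. Speed limits (rad/s): [2.39, 2.39, 3.14, 3.14, 3.14, 3.14].

## Interface

Orientations are given as a rotation vector (axis times angle).
In Python, from workcell import * gives the robot as it stands.
- The arm moves only by the tool arm_command, never from a script. Its argument "series" is text: rows parted by semicolons, each of 5 numbers parted by spaces: the shift along the tool's x, y, z in m, then the turn about the tool's x in rad, then the closure, from 0 (fully open) to 1 (shut). In form: tx ty tz roll gripper; .... A call has 1 to 12 rows; each row shifts and turns the commanded pose from where the row before left it, along the tool's axes as they then stand; what a row does not reach is not made up. A row lasts 1/8 s, in which the tool goes at most 62.5 mm and 10.7 degrees, less where a joint would pass 70% of its speed; a pose out of reach is approached as far as the arm can. A call with a gripper value outside its range is refused whole. The fingers move at their own pace and stop on an object; "squeeze" is the grip in N (left out, the last holds). Time passes only in rows, so rows that do not move let the fingers close. It gives the time, the measured TCP pose, the force and the opening at its end, in the units of the state.
- state(): the state, without advancing time (a new reading comes with each control period).
- get_image(name): name is "side" or "top"; returns the picture (480x640x3 uint8, red, green, blue); there is no depth.
- calibration(name): a dict with "camera_matrix" (3x3 intrinsics, pixels), "eye" and "attitude" of the camera in the world. Camera axes: x right, y down, z forward; pixel columns grow to the right and rows downward; lengths in m; the calibration is good to about 2 mm. A picture is of the moment at which its call begins. calibration takes no time and is no camera call.
- job_done(): hands the job in, once; it reports no verdict.
The state is a dict: "t": time; "qpos": joint angles; "joint_velocities": joint speeds; "tau": joint torques, N m; "tool_pos": TCP position; "ee_rot": TCP orientation; "contact_force": force on the tool from outside, world axes, zero at the start; "wrist_torque": the same for the moment, N m; "gripper_width": finger opening in m.
Only numpy, scipy, OpenCV 4.12 (cv2) and the standard library are available. Lean on these libraries where they do the work, as an engineer would, in place of code of your own. Each camera call takes 0.05 s, during which the arm holds its last target. There are 200 camera calls.

## Task

Check that the screw of the rod clamp holds: take the orange-handled key from its blue cradle, put it fully down over the screw's brass thumb blade and turn clockwise (seen from above) up to half a newton metre, holding that load for two seconds. Keep it between 0.4 and 0.6 N m, never more, and do not let the screw itself turn (its red paint mark must stay put). Then let the load off and stand the key upright in its cradle again, leaving the things around undisturbed.

Things in the scene. Friction and masses are not known exactly. Their poses are not given: they have to be found in the camera images.
- clamp: fixed rod clamp: grey foot plate 120 x 66 x 10 mm, aluminium saddle 50 x 50 mm up to z = 50 mm round a 18 mm steel rod along its x axis; origin under the centre of the foot plate, on the desk. The clamp screw stands upright on its centre: a steel flange (40 mm across, top at z = 54 mm) with the brass thumb blade on it.
- blade_top (a point): centre of the rounded top of the screw's brass thumb blade, 70 mm above the desk; the blade is 34 mm long (along this point's x axis), 7 mm thick (y) and stands 16 mm above the steel flange; its ends are alike. It is worn loose: it turns freely, up to 0.28 rad in all, before it bears on the screw, and starts anywhere in that free turn; beyond, hundredths of a radian count.
- paint_mark (a point): small red paint mark on the top of the screw's steel flange, 16.5 mm from the screw's axis; it moves only if the screw turns in the clamp. The screw holds about 0.9 N m either way and slips beyond that.
- head (a joint): elastic wind-up of the screw under torque, rad, clockwise from above positive: a stiff spring of 20 N m per rad, so 0.025 rad at 0.5 N m; 0 when unloaded. Readings of it are too rough to judge the load by: feel the moment.
- key: loose T-key, 0.16 to 0.28 kg, 110 mm tall, standing upright; origin at the centre of its underside. Dark steel socket 50 x 36 mm (x, y), 24 mm high, with a slot 38 mm (x) by 10 mm (y), 18 mm deep, opening downward; 14 mm round stem. Fully down on the screw its underside rests on the flange; the blade then has 1.5 mm play at each side, so the key turns some 0.09 rad either way before it bears.
- key_bar (a point): centre of the key's orange crossbar, 98 mm above the key's underside; the bar is 70 mm long (x, the slot's direction), 16 mm wide (y) and 24 mm high.
- cradle: fixed blue open box, 70 x 58 mm (x, y) and 22 mm high, walls and floor 5 mm; the key stands in it with its x axis along the cradle's, with 5 mm of play each side. Origin at the centre of its underside, on the desk.
- label_roll: bystander: loose roll of blank labels, 73 x 86 x 62 mm, origin under its centre.
- tape: bystander: loose roll of dark tape, 55 x 53 x 19 mm, origin under its centre.
- small_bottle: bystander: loose small dark bottle, 36 mm across and 77 mm tall, origin under its centre.
Mind the look-alikes: they are no part of the job. There is more than one size of the cradle; the job needs the larger.

How it is judged:
On the way, in this order (a step that is already met when the one before it is completed fails the run):
1. the key is fully down over the blade (z of key in the frame of blade_top below -0.0135 m and horizontal distance between key and blade_top below 0.005 m and angle between key's own z axis and vertical below 0.1 rad), for 0.2 s.
2. with the key fully down the screw is loaded clockwise to 0.38 to 0.67 N m for 1.5 s without a break and holds (value of joint head between 0.019 and 0.0335 rad and distance of paint_mark from where it was at the start of the episode below 0.001 m and z of key in the frame of blade_top below -0.0125 m and horizontal distance between key and blade_top below 0.006 m), for 1.5 s.
At the end, for the whole second after the job is handed in: the key stands at rest, upright within 0.1 rad, on the floor of the cradle (underside within 4 mm of it, within 12 mm of its centre); the screw is unloaded and its paint mark is within 1 mm of where it was (horizontal distance between key and cradle below 0.012 m and z of key in the frame of cradle below 0.009 m and angle between key's own z axis and vertical below 0.1 rad and linear speed of key below 0.02 m/s and value of joint head between -0.004 and 0.004 rad and distance of paint_mark from where it was at the start of the episode below 0.001 m); the robot touches nothing.
It fails at once if the screw is loaded beyond 0.67 N m, either way (value of joint head above 0.0335 rad or value of joint head below -0.0335 rad).
It fails at once if the screw turns in the clamp (paint mark moves more than 1 mm) (distance of paint_mark from where it was at the start of the episode above 0.001 m).
It fails at once if the label roll, the tape or the small bottle is moved more than 15 mm or the bottle is tipped (distance of any of label_roll, tape, small_bottle from where it was at the start of the episode above 0.015 m or angle between small_bottle's own z axis and vertical above 0.3 rad).
It also fails if it takes over 67 s, if anything falls off the work surface, if the arm or the gripper's body presses on something with over 40 N, if the wrist force passes 120 N, or if a joint passes its speed limit or range.

## Working session

There is one attempt and no reset: what is moved stays moved. The work goes in short steps, Python scripts to look and compute and a tool call to move; the robot and the scene stay as the last step left them, time stands still between calls to the robot, and variables do not carry over. Pictures are saved under pics/ and viewed, about 8 in all and at most 12, crops included, and the job is handed in when it is done.

Besides the shell and the picture viewer there is one more tool, called in YAML: its name, and indented under it one key for each argument. arm_command: Moves the arm, as the interface text tells. Its arguments: {"type":"object","properties":{"series":{"type":"string"},"squeeze":{"type":"number"}},"required":["series"]}

```bash
mkdir -p pics; python3 - <<'E'
from workcell import *
import cv2, numpy as np
np.set_printoptions(precision=4,suppress=True)
for n in("top","side"):
    im=get_image(n); cv2.imwrite(f"pics/{n}0.png",im[:,:,::-1]); print(n,calibration(n))
print(state())
E
```

```text
top {'camera_matrix': array([[469.0139,   0.    , 327.1319],
       [  0.    , 469.0139, 240.849 ],
       [  0.    ,   0.    ,   1.    ]]), 'eye': array([0.3979, 0.2115, 0.9509]), 'attitude': array([-2.1444,  2.148 , -0.1825])}
side {'camera_matrix': array([[542.4993,   0.    , 322.1229],
       [  0.    , 542.4993, 234.1117],
       [  0.    ,   0.    ,   1.    ]]), 'eye': array([0.0575, 0.9599, 0.7102]), 'attitude': array([-0.7201,  2.4931, -1.2885])}
{'t': 0.1, 'qpos': array([-1.4513,  0.3811,  1.2982, -0.    ,  1.4636, -0.2153]), 'joint_velocities': array([-0.0002, -0.0037, -0.0022,  0.0011, -0.0005, -0.0005]), 'tau': array([  0.0037, -44.9219, -23.1659,  -0.0002,   0.0036,  -0.    ]), 'tool_pos': array([ 0.1807, -0.5193,  0.3034]), 'ee_rot': array([ 2.0405,  0.3462, -2.0404]), 'contact_force': array([ 0.4824,  0.9104, -0.0411]), 'wrist_torque': array([-0.0278,  0.0146,  0.0113]), 'gripper_width': 0.08534597190544745}
```

View pics/top0.png

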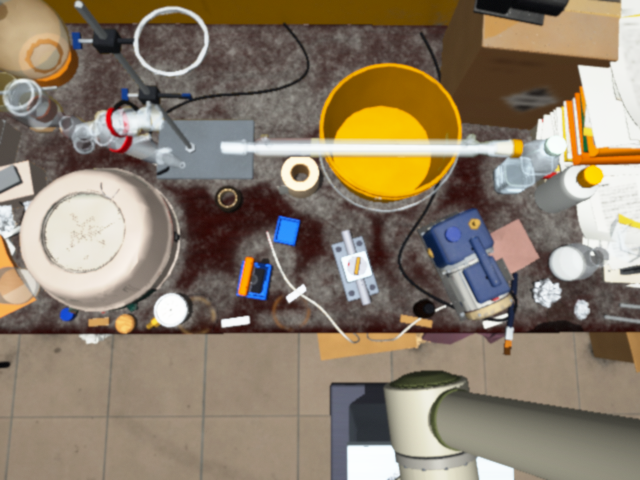

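View pics/side0.png

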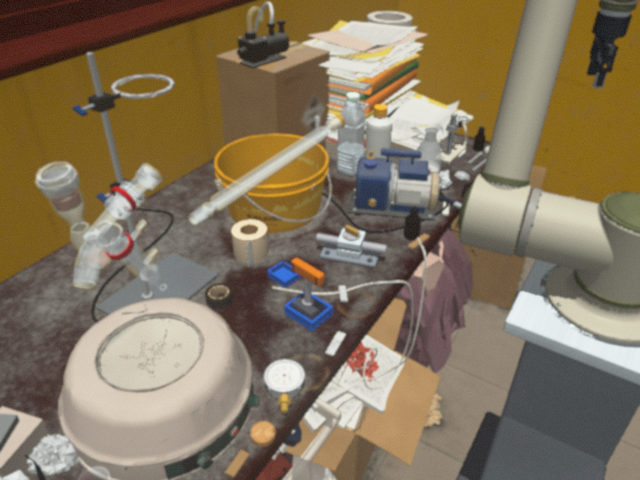

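Key: the orange bar at top (247,278), in the larger blue cradle at (256,280). Look-alikes: the smaller blue box at top (286,231), plus orange pieces at top (125,323) and (510,340). The clamp is at (355,266), label roll (300,175), tape (228,198) and bottle about (424,309). Next: a close crop and measurements.

```bash
cat > h.py <<'E'
from workcell import *
import cv2, numpy as np
from scipy.spatial.transform import Rotation as R
np.set_printoptions(precision=4,suppress=True)
def ray(n,p):
    c=calibration(n); d=R.from_rotvec(c['attitude']).as_matrix()@np.linalg.inv(c['camera_matrix'])@[p[0],p[1],1.]
    return np.array(c['eye']),d
def onz(n,p,z):
    e,d=ray(n,p); return e+d*(z-e[2])/d[2]
def proj(n,P):
    c=calibration(n); q=c['camera_matrix']@R.from_rotvec(c['attitude']).as_matrix().T@(np.array(P)-c['eye']); return q[:2]/q[2]
def tri(a,b):
    e1,d1=ray('top',a); e2,d2=ray('side',b)
    s=np.linalg.lstsq(np.c_[d1,-d2],e2-e1,rcond=None)[0]; A=e1+s[0]*d1;B=e2+s[1]*d2
    return (A+B)/2, np.linalg.norm(A-B)
def blobs(im,lo,hi,box,amin=15):
    x0,y0,x1,y1=box; h=cv2.cvtColor(im[y0:y1,x0:x1],cv2.COLOR_RGB2HSV); m=cv2.inRange(h,lo,hi)
    out=[]
    for c in cv2.findContours(m,cv2.RETR_EXTERNAL,cv2.CHAIN_APPROX_NONE)[0]:
        if cv2.contourArea(c)>=amin:
            r=cv2.minAreaRect(c+np.array([[x0,y0]])); mm=np.zeros_like(m); cv2.drawContours(mm,[c],-1,1,-1); M=cv2.moments(mm,True)
            out.append((np.array([M['m10']/M['m00']+x0,M['m01']/M['m00']+y0]),r,cv2.contourArea(c)))
    return out
E
python3 - <<'E'
from h import *
t=get_image('top'); s=get_image('side')
a=cv2.resize(t[210:310,230:390],None,fx=5,fy=5,interpolation=cv2.INTER_CUBIC)
b=cv2.resize(s[215:335,255:395],None,fx=5,fy=5,interpolation=cv2.INTER_CUBIC)
cv2.imwrite('pics/tc.png',a[:,:,::-1]);cv2.imwrite('pics/sc.png',b[:,:,::-1])
for n,im,box in(('top',t,(225,210,390,310)),('side',s,(255,215,395,335))):
    for nm,lo,hi in(('orange',(5,170,120),(17,255,255)),('blue',(100,150,60),(125,255,255)),('brass',(15,90,80),(30,255,255)),('red',(0,150,100),(4,255,255))):
        for c,r,A in blobs(im,lo,hi,box,5): print(n,nm,c,r,A,cv2.boxPoints(r).round(1).tolist())
E
```

```text
top orange [248.3167 274.325 ] ((246.20188903808594, 275.7566223144531), (8.907279014587402, 38.639163970947266), 10.619654655456543) 63.0 [[238.3000030517578, 293.8999938964844], [245.39999389648438, 255.89999389648438], [254.10000610351562, 257.6000061035156], [247.0, 295.6000061035156]]
top blue [262.0248 282.0545] ((259.5, 280.5), (20.39607810974121, 37.26206588745117), 11.309932708740234) 342.5 [[245.8000030517578, 296.79998779296875], [253.1999969482422, 260.20001220703125], [273.20001220703125, 264.20001220703125], [265.79998779296875, 300.79998779296875]]
top blue [286.5848 230.2084] ((286.490234375, 230.21218872070312), (23.118043899536133, 27.029254913330078), 12.094758033752441) 572.5 [[272.3999938964844, 241.0], [278.0, 214.60000610351562], [300.6000061035156, 219.39999389648438], [295.0, 245.8000030517578]]
top brass [245.7092 275.7012] ((245.73858642578125, 275.732421875), (6.847639560699463, 36.87646484375), 11.9761323928833) 210.0 [[238.60000610351562, 293.1000061035156], [246.1999969482422, 257.0], [252.89999389648438, 258.3999938964844], [245.3000030517578, 294.5]]

[... 1480 characters left out ...]
4], [319.20001220703125, 276.8999938964844]]
side brass [351.2444 229.5   ] ((351.0000305175781, 229.50001525878906), (14.758047103881836, 6.260990142822266), 26.56505012512207) 72.5 [[343.0, 229.0], [345.79998779296875, 223.39999389648438], [359.0, 230.0], [356.20001220703125, 235.60000610351562]]
side brass [296.1119 216.5224] ((295.5, 217.0), (4.0, 37.0), 90.0) 96.0 [[277.0, 215.0], [314.0, 215.0], [314.0, 219.0], [277.0, 219.0]]
side brass [278.8679 223.8974] ((281.5811767578125, 225.53427124023438), (55.32185363769531, 17.86762809753418), 6.952957630157471) 445.5 [[253.0, 231.10000610351562], [255.1999969482422, 213.3000030517578], [310.1000061035156, 220.0], [308.0, 237.8000030517578]]
```

View pics/tc.png

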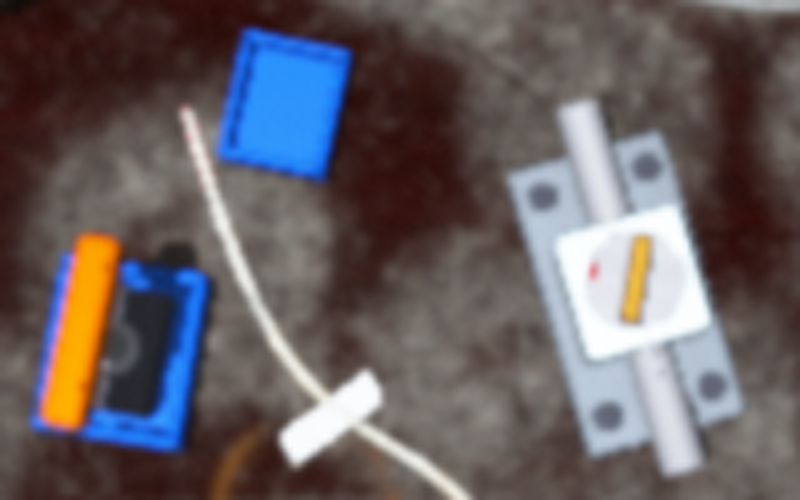

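View pics/sc.png

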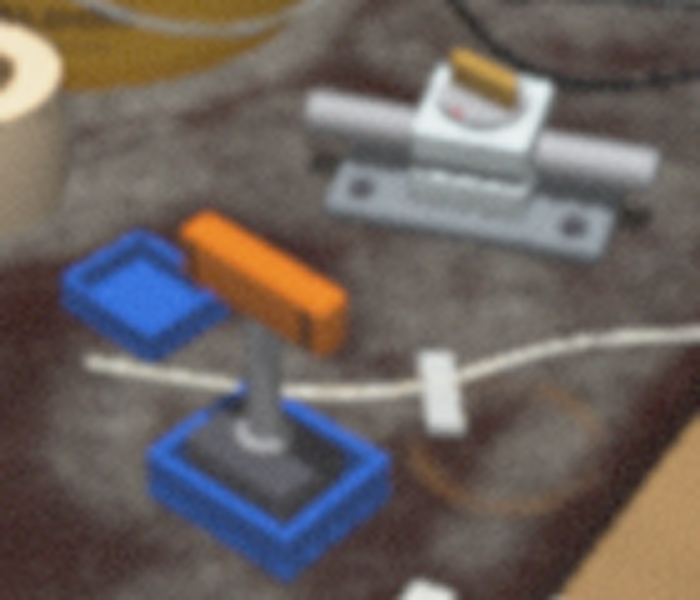

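The crops confirm the choice: the key stands in the larger cradle, with the bar along the slot. The blade stands on the flange, and the red mark is at about top (348,264).

```bash
python3 - <<'E'
from h import *
c=lambda p:(230+p[0]/5-.4,210+p[1]/5-.4); cs=lambda p:(255+p[0]/5-.4,215+p[1]/5-.4)
P={}
# bar top-face ends (blob), z .115
g=[onz('top',p,.115) for p in((238.6,293.1),(246.2,257.0),(252.9,258.4),(245.3,294.5))]
print('bar',np.mean(g,0),[np.linalg.norm(g[0]-g[1]),np.linalg.norm(g[1]-g[2])],'ang',np.arctan2(*(g[1]-g[0])[1::-1]))
print('bar ctr side z.115',onz('side',(307.2,267.47),.115),'tri',tri((245.74,275.73),(307.2,267.5)))
# cradle outer top corners z=.022 (crop): 
k=[onz('top',c(p),.022) for p in((210,270),(182,450),(33,430))]
ks=[onz('side',cs(p),.022) for p in((240,390),(390,460),(285,535),(150,460))]
print('cradle top',np.array(k),np.linalg.norm(k[0]-k[1]),np.linalg.norm(k[1]-k[2]),'c',(k[0]+k[2])/2)
print('cradle side',np.array(ks),'c',np.mean(ks,0),[np.linalg.norm(ks[i]-ks[i-1]) for i in range(4)],'tri corner',tri(c((210,270)),cs((240,390))))
# foot plate z .010
f=[onz('top',c(p),.010) for p in((508,175),(660,132),(743,410),(592,457))]
print('foot c',np.mean(f,0),[np.linalg.norm(f[i]-f[i-1]) for i in range(4)],'ang',np.arctan2(*(f[0]-f[3])[1::-1]))
q=[onz('top',c(p),.050) for p in((555,238),(680,205),(712,322),(592,362))]
print('saddle c',np.mean(q,0),[np.linalg.norm(q[i]-q[i-1]) for i in range(4)])
b=[onz('top',p,.07) for p in((353.9,272.8),(356.5,256.8),(359.9,257.3),(357.3,273.4))]
print('blade',np.mean(b,0),np.linalg.norm(b[0]-b[1]),np.linalg.norm(b[1]-b[2]),'ang',np.arctan2(*(b[1]-b[0])[1::-1]))
print('blade from crop',onz('top',c((637,240)),.07),onz('top',c((628,318)),.07), 'side top edge',onz('side',cs((457,53)),.07),onz('side',cs((512,88)),.07))
print('mark',onz('top',c((594,271)),.054))
print('bottle',onz('top',(424,309),.07),'roll',onz('top',(300,175),.06),'tape',onz('top',(228,198),.02),'pump',onz('top',(470,240),.15))
st=state();M=R.from_rotvec(st['ee_rot']).as_matrix();print(M)
E
```

```text
bar [0.4671 0.345  0.115 ] [np.float64(0.0653690371152843), np.float64(0.012292254559809507)] ang -0.1825263412419849
bar ctr side z.115 [0.4631 0.3474 0.115 ] tri (array([0.4661, 0.3449, 0.1122]), np.float64(0.002301242646964983))
cradle top [[0.4986 0.3092 0.022 ]
 [0.4276 0.3191 0.022 ]
 [0.4356 0.3776 0.022 ]] 0.07166663780909382 0.05910167123088162 c [0.4671 0.3434 0.022 ]
cradle side [[0.4924 0.3196 0.022 ]
 [0.4246 0.322  0.022 ]
 [0.4361 0.3754 0.022 ]
 [0.499  0.3695 0.022 ]] c [0.463  0.3466 0.022 ] [np.float64(0.050296995423316435), np.float64(0.0679053146050806), np.float64(0.05458107201357449), np.float64(0.06313225771322756)] tri corner (array([0.4994, 0.3101, 0.0116]), np.float64(0.0008026780180662242))
foot c [0.4907 0.1432 0.01  ] [np.float64(0.11831601455600672), np.float64(0.06445893463193476), np.float64(0.11712035920700081), np.float64(0.06338189772682953)] ang 0.2827526145594776
saddle c [0.4909 0.1425 0.05  ] [np.float64(0.04990427329710115), np.float64(0.05029584834728404), np.float64(0.04694541108357491), np.float64(0.04885581911635682)]
blade [0.4905 0.1433 0.07  ] 0.030784266568586453 0.006501171806388465 ang -0.17231581670517815
blade from crop [0.5046 0.1429 0.07  ] [0.4751 0.1467 0.07  ] side top edge [0.5022 0.1409 0.07  ] [0.4707 0.1506 0.07  ]
mark [0.4946 0.1584 0.054 ]
bottle [0.408  0.0192 0.07  ] roll [0.6694 0.2522 0.06  ] tape [0.6329 0.4    0.02  ] pump [ 0.5255 -0.0476  0.15  ]
[[-0.0001  0.3286 -0.9445]
 [ 0.0009 -0.9445 -0.3286]
 [-1.     -0.0009 -0.0002]]
```

arm_command:
  series: "-0.006 -0.0362 -0.0363 0 0;-0.006 -0.0362 -0.0363 0 0;-0.006 -0.0362 -0.0363 0 0;-0.006 -0.0362 -0.0363 0 0;-0.006 -0.0362 -0.0363 0 0;-0.006 -0.0362 -0.0363 0 0;-0.006 -0.0362 -0.0363 0 0;-0.006 -0.0362 -0.0363 0 0;0 -0.048 -0.0293 0 0;0 -0.048 -0.0293 0 0;0 -0.048 -0.0293 0 0;0 -0.048 -0.0293 0 0"

```text
t: 1.7
tool_pos: [0.4074, 0.0713, 0.352]
ee_rot: [2.04, 0.344, -2.039]
contact_force: [0.9, -0.9, -1.1]
gripper_width: 0.0855
```

arm_command:
  series: "0 -0.048 -0.0293 0 0;0 -0.048 -0.0293 0 0;0 -0.048 -0.0293 0 0;0 -0.048 -0.0293 0 0;0 -0.048 -0.0293 0 0;0 0 0 -0.18 0;0 0 0 -0.18 0;0 0 0 -0.18 0;0 0 0 -0.18 0;0 0 0 -0.18 0;0 0 0 -0.18 0;0 0 0 -0.18 0"

```text
t: 3.2
tool_pos: [0.4669, 0.3442, 0.3517]
ee_rot: [1.187, 1.223, -1.188]
contact_force: [0.1, 0.5, 0.9]
gripper_width: 0.0856
```

arm_command:
  series: "0 0 0 -0.18 0;0 0 0 -0.18 0;0 0 0 -0.18 0;0 0 0 -0.18 0;0 0 0 -0.18 0;0 0 0 -0.18 0;0 0 0 -0.18 0;0 0 0 -0.116 0;0 0 0 0 0;0 0 0 0 0"

```text
t: 4.45
tool_pos: [0.4669, 0.3441, 0.3518]
ee_rot: [0.136, 1.567, -0.136]
contact_force: [-0.2, -0.3, -0.0]
gripper_width: 0.0856
```

```bash
cat >> h.py <<'E'
def pose():
    s=state();M=R.from_rotvec(s['ee_rot']).as_matrix()
    print('t',s['t'],'tcp',s['tool_pos'],'F',s['contact_force'],'T',s['wrist_torque'],'w',s['gripper_width'],'q',s['qpos'])
    print('  x axis',M[:,0],'yaw of tool z',np.arctan2(M[1,2],M[0,2]))
    return s,M
E
python3 - <<'E'
from h import *
s,M=pose()
print('to key (tool)',M.T@(np.array([.467,.345,.2])-s['tool_pos']))
t=get_image('top'); a=cv2.resize(t[180:330,200:400],None,fx=4,fy=4,interpolation=cv2.INTER_CUBIC); cv2.imwrite('pics/t1.png',a[:,:,::-1])
E
```

```text
t 4.45 tcp [0.4669 0.3441 0.3518] F [-0.1811 -0.3069 -0.0102] T [-0.0376  0.0216 -0.0185] w 0.08556571037784971 q [ 0.4311  0.4074  1.1166 -0.      1.6178 -0.9665]
  x axis [-0.0002 -0.0001 -1.    ] yaw of tool z -0.1731460147955532
to key (tool) [ 0.1518  0.0009 -0.0001]
```

arm_command:
  series: "0.04 0.0005 0 0 0;0.05 0.0005 0 0 0;0.05 0 0 0 0;0.03 0 0 0 0;0.015 0 0 0 0;0.01 0 0 0 0;0 0 0 0 0.4;0 0 0 0 0.8;0 0 0 0 1;0 0 0 0 1;0 0 0 0 1;0 0 0 0 1"
  squeeze: 40

```text
t: 6.0
tool_pos: [0.4673, 0.3451, 0.1574]
ee_rot: [0.134, 1.566, -0.134]
contact_force: [-1.5, -1.8, 5.8]
gripper_width: 0.0154
```

arm_command:
  series: "0 0 0 0 1;0 0 0 0 1;0 0 0 0 1;0 0 0 0 1"
  squeeze: 100

```text
t: 6.5
tool_pos: [0.4673, 0.3451, 0.1576]
ee_rot: [0.134, 1.566, -0.134]
contact_force: [-1.0, -1.6, 6.1]
gripper_width: 0.015
```

```bash
python3 - <<'E'
from h import *
s,M=pose()
E
```

```text
t 6.5 tcp [0.4673 0.3451 0.1576] F [-1.0196 -1.6072  6.1274] T [-0.3688  0.2089 -0.0013] w 0.014970449370523489 q [ 0.4325  0.5742  1.422  -0.0003  1.1444 -0.9673]
  x axis [ 0.001   0.0002 -1.    ] yaw of tool z -0.1708068315936951
```

arm_command:
  series: "-0.01 0 0 0 1;-0.03 0 0 0 1;-0.04 0 0 0 1;-0.03 0 0 0 1;0 0 0 0 1;0 0 0 0 1"

```text
t: 7.25
tool_pos: [0.4667, 0.345, 0.2655]
ee_rot: [0.133, 1.569, -0.135]
contact_force: [0.1, 0.4, -2.6]
gripper_width: 0.0148
```

```bash
python3 - <<'E'
from h import *
s,M=pose()
D=np.array([.4905,.1433,.2])
print('to blade (tool)',M.T@(D-s['tool_pos']))
t=get_image('top'); q=get_image('side')
a=cv2.resize(t[200:330,180:390],None,fx=3,fy=3,interpolation=cv2.INTER_CUBIC)
b=cv2.resize(q[180:340,250:400],None,fx=3.7,fy=3.7,interpolation=cv2.INTER_CUBIC)[:390*2]
h=max(a.shape[0],b.shape[0]); 
cv2.imwrite('pics/s2.png',b[:,:,::-1])
# cradle now free
for c,r,A in blobs(t,(100,150,60),(125,255,255),(225,240,300,310)): print('cradle top',c,r,A)
for c,r,A in blobs(q,(100,150,60),(125,255,255),(270,280,345,345)): print('cradle side',c,r,A)
for c,r,A in blobs(q,(5,170,120),(17,255,255),(250,150,400,300)): print('bar side',c,r,A)
E
```

```text
t 7.25 tcp [0.4667 0.345  0.2655] F [ 0.1143  0.4325 -2.6337] T [-0.0359 -0.0149 -0.0373] w 0.014789582262711968 q [ 0.4327  0.4634  1.2751  0.0001  1.4055 -0.9674]
  x axis [-0.0023 -0.0009 -1.    ] yaw of tool z -0.1707548737808211
to blade (tool) [ 0.0657 -0.1946  0.0579]
cradle top [243.6509 293.1981] ((243.9324493408203, 292.9053955078125), (15.289106369018555, 7.726752281188965), 9.462322235107422) 86.5
cradle top [286.0957 241.8085] ((284.5, 242.5), (5.0, 21.0), 90.0) 69.5
cradle side [308.5922 310.4183] ((308.40252685546875, 309.1516418457031), (42.17909240722656, 31.424022674560547), 32.735225677490234) 991.5
cradle side [284.1159 281.7826] ((283.5, 282.5), (5.0, 17.0), 90.0) 50.5
bar side [315.8333 224.6825] ((315.2388916015625, 225.3120880126953), (18.116573333740234, 11.332834243774414), 28.610462188720703) 93.5
```

View pics/s2.png

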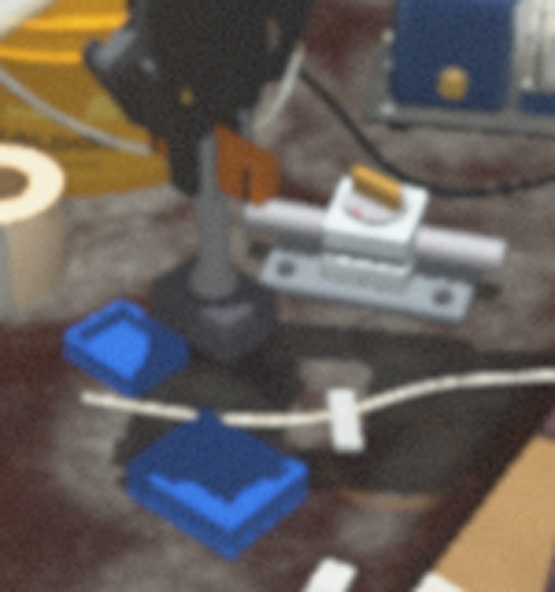

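```bash
python3 - <<'E'
from h import *
ts=np.mean([get_image('top').astype(float) for _ in range(4)],0).astype(np.uint8)
ss=np.mean([get_image('side').astype(float) for _ in range(2)],0).astype(np.uint8)
for n,im,box,z in(('top',ts,(345,250,370,282),.07),('side',ss,(338,216,366,242),.07)):
    x0,y0,x1,y1=box
    u=cv2.resize(im[y0:y1,x0:x1],None,fx=8,fy=8,interpolation=cv2.INTER_CUBIC)
    h=cv2.cvtColor(u,cv2.COLOR_RGB2HSV)
    for sat in(70,100,130):
        m=cv2.inRange(h,(8,sat,60),(32,255,255)); m=cv2.morphologyEx(m,cv2.MORPH_OPEN,np.ones((5,5)))
        c=max(cv2.findContours(m,cv2.RETR_EXTERNAL,cv2.CHAIN_APPROX_NONE)[0],key=cv2.contourArea)
        mm=np.zeros_like(m);cv2.drawContours(mm,[c],-1,1,-1);ys,xs=np.nonzero(mm)
        P=np.array([onz(n,((x+.5)/8-.5+x0,(y+.5)/8-.5+y0),z)[:2] for x,y in zip(xs,ys)])
        mu=P.mean(0);w,v=np.linalg.eigh(np.cov((P-mu).T));d=v[:,1]*np.sign(v[0,1])
        e=(P-mu)@d; f=(P-mu)@v[:,0]
        print(n,sat,mu,'mid',mu+d*(e.max()+e.min())/2,'ang',np.arctan2(d[1],d[0]),'len',np.ptp(e),'wid',np.sqrt(12*w[0]))
E
```

```text
Traceback (most recent call last):
  File "h.py", line 9, in onz
    e,d=ray(n,p); return e+d*(z-e[2])/d[2]
        ~~~^^^^^
  File "h.py", line 6, in ray
    c=calibration(n); d=R.from_rotvec(c['attitude']).as_matrix()@np.linalg.inv(c['camera_matrix'])@[p[0],p[1],1.]
ValueError: time passes only in moves, steps and waits
```

```bash
sed -i 's/^def ray/from functools import lru_cache\ncalibration=lru_cache(None)(calibration)\ndef ray/' h.py; python3 - <<'E'
from h import *
ts=np.mean([get_image('top').astype(float) for _ in range(3)],0).astype(np.uint8)
ss=np.mean([get_image('side').astype(float) for _ in range(2)],0).astype(np.uint8)
for n,im,box,z in(('top',ts,(345,250,370,282),.07),('side',ss,(338,216,366,242),.07)):
    x0,y0,x1,y1=box
    u=cv2.resize(im[y0:y1,x0:x1],None,fx=8,fy=8,interpolation=cv2.INTER_CUBIC)
    h=cv2.cvtColor(u,cv2.COLOR_RGB2HSV)
    for sat in(70,100,130):
        m=cv2.inRange(h,(8,sat,60),(32,255,255)); m=cv2.morphologyEx(m,cv2.MORPH_OPEN,np.ones((5,5)))
        c=max(cv2.findContours(m,cv2.RETR_EXTERNAL,cv2.CHAIN_APPROX_NONE)[0],key=cv2.contourArea)
        mm=np.zeros_like(m);cv2.drawContours(mm,[c],-1,1,-1);ys,xs=np.nonzero(mm)
        P=np.array([onz(n,((x+.5)/8-.5+x0,(y+.5)/8-.5+y0),z)[:2] for x,y in zip(xs,ys)])
        mu=P.mean(0);w,v=np.linalg.eigh(np.cov((P-mu).T));d=v[:,1]*np.sign(v[0,1])
        e=(P-mu)@d
        print(n,sat,mu,'mid',mu+d*(e.max()+e.min())/2,'ang',np.arctan2(d[1],d[0]),'len',np.ptp(e),'wid',np.sqrt(12*w[0]))
E
```

```text
top 70 [0.4899 0.1434] mid [0.49   0.1434] ang -0.1737122582672454 len 0.03324675789516715 wid 0.006903846478300337
top 100 [0.4899 0.1434] mid [0.49   0.1434] ang -0.1736459907704145 len 0.032311217359393726 wid 0.005962950177601303
top 130 [0.4899 0.1434] mid [0.49   0.1434] ang -0.17425452816939485 len 0.03133561784278086 wid 0.004993933261811758
side 70 [0.4857 0.1481] mid [0.4853 0.1483] ang -0.5146710675245454 len 0.048032015496826355 wid 0.018855830469176365
side 100 [0.4857 0.1483] mid [0.4852 0.1485] ang -0.47907995749303367 len 0.0438514510966916 wid 0.016384323389823926
side 130 [0.486  0.1482] mid [0.4853 0.1485] ang -0.4016988253981155 len 0.037940887913282206 wid 0.012567473623831489
```

arm_command:
  series: "0 -0.03 0.009 0 1;0 -0.05 0.015 0 1;0 -0.05 0.015 0 1;0 -0.045 0.013 0 1;0 -0.02 0.0058 0 1;0.015 0 0 0 1;0.012 0 0 0 1;0 0 0 0 1;0 0 0 0 1"

```text
t: 9.02
tool_pos: [0.491, 0.1435, 0.2403]
ee_rot: [0.134, 1.566, -0.134]
contact_force: [0.5, 0.6, -2.7]
gripper_width: 0.0148
```

```bash
python3 - <<'E'
from h import *
s,M=pose()
print('to blade (tool)',M.T@(np.array([.4905,.143,.2066])-s['tool_pos']))
q=get_image('side')
b=cv2.resize(q[150:290,280:420],None,fx=4.2,fy=4.2,interpolation=cv2.INTER_CUBIC)
cv2.imwrite('pics/s3.png',b[:,:,::-1])
E
```

```text
t 9.025 tcp [0.491  0.1435 0.2403] F [ 0.4963  0.582  -2.7294] T [ 0.0316  0.0286 -0.0292] w 0.014833353335127732 q [ 0.0525  0.3721  1.5093  0.      1.2597 -1.3482]
  x axis [ 0.0005  0.     -1.    ] yaw of tool z -0.17014662556251167
to blade (tool) [ 0.0337 -0.0006 -0.0005]
```

View pics/s3.png

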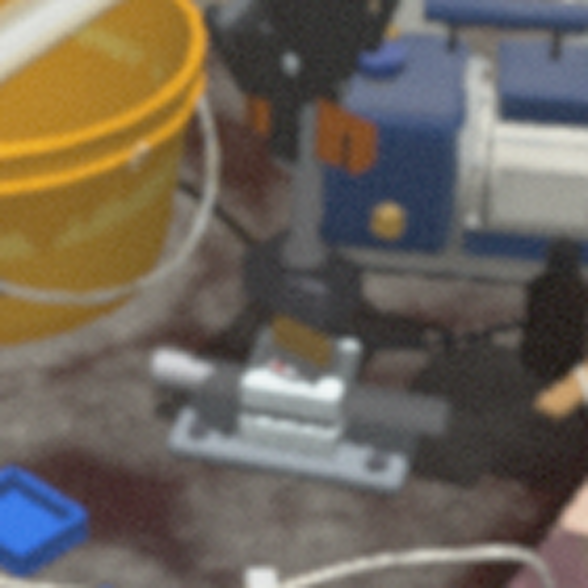

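The side view shows the key over the blade, socket about (305,285) and blade about (303,340) in the crop. I'll lower it in small steps, checking the force.

arm_command:
  series: "0.01 -0.0005 -0.0004 0 1;0.006 0 0 0 1;0.003 0 0 0 1;0.002 0 0 0 1;0 0 0 0 1"

```text
t: 9.7
tool_pos: [0.4905, 0.1427, 0.2189]
ee_rot: [0.134, 1.567, -0.134]
contact_force: [-0.2, 0.3, -1.2]
gripper_width: 0.0139
```

arm_command:
  series: "0.002 0 0 0 1;0.002 0 0 0 1;0 0 0 0 1"

```text
t: 10.07
tool_pos: [0.4904, 0.1427, 0.2148]
ee_rot: [0.134, 1.567, -0.134]
contact_force: [-0.6, 0.7, -1.7]
gripper_width: 0.015
```

```bash
python3 - <<'E'
from h import *
s,M=pose()
E
```

```text
t 10.075 tcp [0.4904 0.1427 0.2148] F [-0.5742  0.6966 -1.6982] T [ 0.0073  0.0029 -0.0537] w 0.015049321500960888 q [ 0.0511  0.3998  1.5489  0.      1.1932 -1.3489]
  x axis [-0.0003  0.     -1.    ] yaw of tool z -0.1708342514687201
```

It has engaged cleanly, with the underside about 8 mm below the blade top and no force.

arm_command:
  series: "0.003 0 0 0 1;0.003 0 0 0 1;0.001 0 0 0 1;0 0 0 0 1;0.001 0 0 0 1;0 0 0 0 1;0 0 0 0 1"

```text
t: 10.95
tool_pos: [0.4905, 0.1427, 0.207]
ee_rot: [0.134, 1.567, -0.134]
contact_force: [0.3, 0.0, -1.9]
gripper_width: 0.0145
```

```bash
python3 - <<'E'
from h import *
s,M=pose()
E
```

```text
t 10.95 tcp [0.4905 0.1427 0.207 ] F [ 0.3236  0.0242 -1.8704] T [-0.0337 -0.0289 -0.0012] w 0.014486526750976602 q [ 0.0511  0.4092  1.5599  0.      1.1724 -1.349 ]
  x axis [ 0.0001  0.     -1.    ] yaw of tool z -0.17076820641783166
```

arm_command:
  series: "0.0007 0 0 0 1;0 0 0 0 1;0.0005 0 0 0 1;0 0 0 0 1;0 0 0 0 1"

```text
t: 11.58
tool_pos: [0.4906, 0.1427, 0.2064]
ee_rot: [0.134, 1.566, -0.134]
contact_force: [-1.0, -0.7, 6.0]
gripper_width: 0.0142
```

```bash
python3 - <<'E'
from h import *
s,M=pose()
E
```

```text
t 11.575 tcp [0.4906 0.1427 0.2064] F [-0.9653 -0.6992  6.0013] T [-0.1027  0.4093  0.0039] w 0.01417398433304232 q [ 0.051   0.4097  1.5608 -0.0001  1.1699 -1.3489]
  x axis [ 0.0011 -0.0001 -1.    ] yaw of tool z -0.1707956161753776
```

Seated: it is resting on the flange, contact about 8 N. Now I'll turn clockwise in small increments (0.025 rad is at most 0.5 N m), reading the moment after each.

arm_command:
  series: "-0.0004 0 0 0.0125 1;0 0 0 0.0125 1;0 0 0 0 1"

```text
t: 11.95
tool_pos: [0.4906, 0.1428, 0.2065]
ee_rot: [0.154, 1.565, -0.154]
contact_force: [-1.4, -1.0, 4.2]
gripper_width: 0.0145
```

```bash
cat > m.py <<'E'
from h import *
s=state();M=R.from_rotvec(s['ee_rot']).as_matrix()
print('t',s['t'],'z',s['tool_pos'],'F',s['contact_force'],'T',s['wrist_torque'],'yaw',np.arctan2(M[1,2],M[0,2]),'tau6',s['tau'][5])
E
python3 m.py
```

```text
t 11.95 z [0.4906 0.1428 0.2065] F [-1.3927 -0.9938  4.1558] T [-0.0043  0.2536  0.006 ] yaw -0.19628973664830432 tau6 0.060677456203848124
```

arm_command:
  series: "0 0 0 0.0125 1;0 0 0 0.0125 1;0 0 0 0 1"

```text
t: 12.32
tool_pos: [0.4906, 0.1428, 0.2065]
ee_rot: [0.174, 1.563, -0.174]
contact_force: [-2.0, 0.0, 5.6]
gripper_width: 0.0147
```

```bash
python3 m.py
```

```text
t 12.325 z [0.4906 0.1428 0.2065] F [-2.0048  0.0084  5.55  ] T [0.0791 0.2681 0.0255] yaw -0.22123400821068612 tau6 0.0698709161952138
```

arm_command:
  series: "0 0 0 0.0125 1;0 0 0 0.0125 1;0 0 0 0 1"

```text
t: 12.7
tool_pos: [0.4906, 0.1428, 0.2065]
ee_rot: [0.194, 1.561, -0.193]
contact_force: [-1.5, 0.1, 5.8]
gripper_width: 0.0143
```

```bash
python3 m.py
```

```text
t 12.7 z [0.4906 0.1428 0.2065] F [-1.5144  0.0586  5.7677] T [ 0.0241  0.2215 -0.0537] yaw -0.24626244193458208 tau6 0.06416588556021452
```

arm_command:
  series: "0 0 0 0.0125 1;0 0 0 0.0125 1;0 0 0 0 1"

```text
t: 13.08
tool_pos: [0.4906, 0.1428, 0.2064]
ee_rot: [0.213, 1.56, -0.213]
contact_force: [-1.4, 0.0, 4.5]
gripper_width: 0.0145
```

```bash
python3 m.py
```

```text
t 13.075 z [0.4906 0.1428 0.2064] F [-1.4302  0.0167  4.4527] T [0.0534 0.2416 0.0399] yaw -0.27131276740275506 tau6 0.06392021896317601
```

arm_command:
  series: "0 0 0 0.0125 1;0 0 0 0.0125 1;0 0 0 0 1"

```text
t: 13.45
tool_pos: [0.4906, 0.1428, 0.2065]
ee_rot: [0.233, 1.557, -0.232]
contact_force: [-2.0, -0.2, 5.3]
gripper_width: 0.0147
```

```bash
python3 m.py
```

```text
t 13.45 z [0.4906 0.1428 0.2065] F [-1.9563 -0.2005  5.3435] T [0.0345 0.2022 0.0023] yaw -0.2962465019096873 tau6 0.06328676361590624
```

arm_command:
  series: "0 0 0 0.0125 1;0 0 0 0.0125 1;0 0 0 0 1"

```text
t: 13.82
tool_pos: [0.4906, 0.1428, 0.2065]
ee_rot: [0.252, 1.555, -0.252]
contact_force: [-1.7, -0.3, 4.6]
gripper_width: 0.0147
```

```bash
python3 m.py
```

```text
t 13.825 z [0.4906 0.1428 0.2065] F [-1.6671 -0.3194  4.6486] T [0.0708 0.1891 0.0384] yaw -0.321259198290489 tau6 0.0608010683208704
```

arm_command:
  series: "0 0 0 0.0125 1;0 0 0 0.0125 1;0 0 0 0 1"

```text
t: 14.2
tool_pos: [0.4906, 0.1428, 0.2065]
ee_rot: [0.272, 1.553, -0.271]
contact_force: [-0.5, 0.4, 6.3]
gripper_width: 0.0147
```

```bash
python3 m.py
```

```text
t 14.2 z [0.4906 0.1428 0.2065] F [-0.5437  0.4356  6.3232] T [0.0298 0.2171 0.0089] yaw -0.3463063947919993 tau6 0.06309579592198133
```

arm_command:
  series: "0 0 0 0.0125 1;0 0 0 0.0125 1;0 0 0 0 1"

```text
t: 14.58
tool_pos: [0.4906, 0.1428, 0.2065]
ee_rot: [0.292, 1.55, -0.291]
contact_force: [-1.6, -0.3, 4.9]
gripper_width: 0.0142
```

```bash
python3 m.py
```

```text
t 14.575 z [0.4906 0.1428 0.2065] F [-1.5846 -0.3273  4.8515] T [0.021  0.1849 0.0004] yaw -0.37123116950927376 tau6 0.062314372044056654
```

arm_command:
  series: "0 0 0 0.0125 1;0 0 0 0.0125 1;0 0 0 0 1"

```text
t: 14.95
tool_pos: [0.4906, 0.1427, 0.2065]
ee_rot: [0.311, 1.547, -0.311]
contact_force: [-1.3, -0.7, 4.9]
gripper_width: 0.0142
```

```bash
python3 m.py
```

```text
t 14.95 z [0.4906 0.1427 0.2065] F [-1.2661 -0.7163  4.8942] T [-0.0616  0.1974  0.1372] yaw -0.3960138564004117 tau6 0.12248123064637184
```

arm_command:
  series: "0 0 0 0.005 1;0 0 0 0.005 1;0 0 0 0 1"

```text
t: 15.32
tool_pos: [0.4907, 0.1426, 0.2064]
ee_rot: [0.318, 1.546, -0.319]
contact_force: [-1.6, -2.1, 6.0]
gripper_width: 0.0148
```

```bash
python3 m.py
```

```text
t 15.325 z [0.4907 0.1426 0.2064] F [-1.5707 -2.0545  6.0336] T [-0.1534  0.1596  0.1132] yaw -0.4059996412377311 tau6 0.12401099782437086
```

arm_command:
  series: "0 0 0 0.005 1;0 0 0 0.005 1;0 0 0 0 1"

```text
t: 15.7
tool_pos: [0.4907, 0.1425, 0.2065]
ee_rot: [0.326, 1.545, -0.327]
contact_force: [-0.8, -1.9, 4.7]
gripper_width: 0.0149
```

```bash
python3 m.py
```

```text
t 15.7 z [0.4907 0.1425 0.2065] F [-0.7805 -1.907   4.6625] T [-0.2717  0.1886  0.1135] yaw -0.4159539902455682 tau6 0.13551210053265095
```

arm_command:
  series: "0 0 0 0.005 1;0 0 0 0.005 1;0 0 0 0 1"

```text
t: 16.08
tool_pos: [0.4906, 0.1425, 0.2065]
ee_rot: [0.334, 1.544, -0.334]
contact_force: [-1.4, -1.9, 5.5]
gripper_width: 0.0147
```

```bash
python3 m.py
```

```text
t 16.075 z [0.4906 0.1425 0.2065] F [-1.3909 -1.9299  5.4569] T [-0.3779  0.2605  0.11  ] yaw -0.4259276692850379 tau6 0.14455849304795265
```

arm_command:
  series: "0 0 0 0.01 1;0 0 0 0.01 1;0 0 0 0 1"

```text
t: 16.45
tool_pos: [0.4906, 0.1423, 0.2065]
ee_rot: [0.349, 1.541, -0.35]
contact_force: [-1.4, -3.6, 6.9]
gripper_width: 0.0147
```

```bash
python3 m.py
```

```text
t 16.45 z [0.4906 0.1423 0.2065] F [-1.357  -3.587   6.8905] T [-0.5616  0.2572  0.1374] yaw -0.44588749344960243 tau6 0.16868703067302704
```

arm_command:
  series: "0 -0.0005 0 0 1;0 0 0 0 1"

```text
t: 16.7
tool_pos: [0.4905, 0.1421, 0.2065]
ee_rot: [0.349, 1.541, -0.35]
contact_force: [-0.9, -3.0, 4.5]
gripper_width: 0.0144
```

```bash
python3 m.py
```

```text
t 16.7 z [0.4905 0.1421 0.2065] F [-0.8821 -2.9532  4.5013] T [-0.34    0.1237  0.0974] yaw -0.44596770814228226 tau6 0.08715838892385364
```

arm_command:
  series: "0 -0.0008 0 0 1;0 0 0 0 1;0 0 0 0.01 1;0 0 0 0 1"

```text
t: 17.2
tool_pos: [0.4903, 0.1417, 0.2064]
ee_rot: [0.358, 1.54, -0.357]
contact_force: [0.5, -0.1, 5.4]
gripper_width: 0.0142
```

```bash
python3 m.py
```

```text
t 17.2 z [0.4903 0.1417 0.2064] F [ 0.4672 -0.0902  5.4458] T [ 0.0804 -0.1356  0.1249] yaw -0.4558490008952469 tau6 0.16628572717308998
```

arm_command:
  series: "0 0 0 0.0075 1;0 0 0 0.0075 1;0 0 0 0 1"

```text
t: 17.58
tool_pos: [0.4903, 0.1417, 0.2065]
ee_rot: [0.369, 1.538, -0.368]
contact_force: [0.6, 0.2, 5.5]
gripper_width: 0.0146
```

```bash
python3 m.py
```

```text
t 17.575 z [0.4903 0.1417 0.2065] F [0.5768 0.1534 5.5181] T [ 0.136  -0.1653  0.2999] yaw -0.47052298144954646 tau6 0.28851921670138836
```

It is bearing on the screw now, at about 12 N m/rad. Smaller steps from here.

arm_command:
  series: "0 0 0 0.005 1;0 0 0 0.004 1;0 0 0 0 1"

```text
t: 17.95
tool_pos: [0.4903, 0.1417, 0.2065]
ee_rot: [0.376, 1.536, -0.375]
contact_force: [0.7, -0.5, 5.6]
gripper_width: 0.0148
```

```bash
python3 m.py
```

```text
t 17.95 z [0.4903 0.1417 0.2065] F [ 0.6767 -0.5088  5.6112] T [ 0.1069 -0.16    0.3204] yaw -0.47935235316932345 tau6 0.3641808405518532
```

arm_command:
  series: "0 0 0 0.005 1;0 0 0 0.005 1;0 0 0 0 1"

```text
t: 18.32
tool_pos: [0.4903, 0.1417, 0.2064]
ee_rot: [0.384, 1.535, -0.383]
contact_force: [0.8, -0.1, 4.4]
gripper_width: 0.0146
```

```bash
python3 m.py
```

```text
t 18.325 z [0.4903 0.1417 0.2064] F [ 0.8018 -0.104   4.3721] T [ 0.0735 -0.2004  0.4114] yaw -0.4891789858080899 tau6 0.4453117400407791
```

arm_command:
  series: "0 0 0 0 1"

```text
t: 18.45
tool_pos: [0.4903, 0.1417, 0.2065]
ee_rot: [0.384, 1.535, -0.383]
contact_force: [0.8, -0.2, 5.1]
gripper_width: 0.0148
```

```bash
python3 m.py
```

```text
t 18.45 z [0.4903 0.1417 0.2065] F [ 0.778  -0.2363  5.0527] T [ 0.1525 -0.1568  0.3861] yaw -0.4891001310937304 tau6 0.4237961210310459
```

arm_command:
  series: "0 0 0 0.006 1;0 0 0 0.006 1;0 0 0 0 1"

```text
t: 18.82
tool_pos: [0.4903, 0.1417, 0.2065]
ee_rot: [0.393, 1.533, -0.392]
contact_force: [0.2, -0.2, 5.5]
gripper_width: 0.0148
```

```bash
python3 m.py
```

```text
t 18.825 z [0.4903 0.1417 0.2065] F [ 0.1548 -0.2253  5.5009] T [ 0.099  -0.2183  0.5609] yaw -0.5009853688545227 tau6 0.5477672629058361
```

arm_command:
  series: "0 0 0 0 1;0 0 0 0 1"

```text
t: 19.08
tool_pos: [0.4903, 0.1416, 0.2064]
ee_rot: [0.393, 1.533, -0.392]
contact_force: [0.9, 0.4, 5.4]
gripper_width: 0.0144
```

```bash
python3 m.py
```

```text
t 19.075 z [0.4903 0.1416 0.2064] F [0.9347 0.3821 5.4245] T [ 0.1056 -0.1558  0.511 ] yaw -0.5009098733348644 tau6 0.5216778069734573
```

arm_command:
  series: "0 0 0 0 1;0 0 0 0 1"

```text
t: 19.32
tool_pos: [0.4903, 0.1417, 0.2064]
ee_rot: [0.393, 1.533, -0.392]
contact_force: [0.8, -0.5, 5.1]
gripper_width: 0.0146
```

```bash
python3 m.py
```

```text
t 19.325 z [0.4903 0.1417 0.2064] F [ 0.7591 -0.496   5.1175] T [ 0.132  -0.2516  0.5798] yaw -0.5009286166490237 tau6 0.5216930061578751
```

The moment reads 0.51–0.58 by the wrist and 0.52 by joint 6, inside the band. Holding.

arm_command:
  series: "0 0 0 0 1;0 0 0 0 1;0 0 0 0 1;0 0 0 0 1;0 0 0 0 1;0 0 0 0 1;0 0 0 0 1;0 0 0 0 1"

```text
t: 20.32
tool_pos: [0.4903, 0.1417, 0.2064]
ee_rot: [0.393, 1.533, -0.392]
contact_force: [1.5, 0.1, 5.0]
gripper_width: 0.0149
```

```bash
python3 m.py
```

```text
t 20.325 z [0.4903 0.1417 0.2064] F [1.5343 0.0786 5.0092] T [ 0.1038 -0.1867  0.5464] yaw -0.5009292668023402 tau6 0.5216769129037857
```

arm_command:
  series: "0 0 0 0 1;0 0 0 0 1;0 0 0 0 1;0 0 0 0 1;0 0 0 0 1;0 0 0 0 1;0 0 0 0 1;0 0 0 0 1;0 0 0 0 1;0 0 0 0 1"

```text
t: 21.58
tool_pos: [0.4903, 0.1417, 0.2065]
ee_rot: [0.393, 1.533, -0.392]
contact_force: [0.8, -0.2, 5.4]
gripper_width: 0.0146
```

```bash
python3 m.py
```

```text
t 21.575 z [0.4903 0.1417 0.2065] F [ 0.7992 -0.1789  5.3938] T [ 0.1243 -0.207   0.5425] yaw -0.5009479522829344 tau6 0.521720889955759
```

Held for 2.7 s at about 0.54. Now letting the load off, back to the middle of the slot play.

arm_command:
  series: "0 0 0 -0.01 1;0 0 0 -0.015 1;0 0 0 -0.015 1;0 0 0 -0.015 1;0 0 0 -0.015 1;0 0 0 -0.015 1;0 0 0 -0.015 1;0 0 0 -0.01 1;0 0 0 -0.01 1;0 0 0 0 1;0 0 0 0 1"

```text
t: 22.95
tool_pos: [0.4904, 0.1416, 0.2065]
ee_rot: [0.3, 1.548, -0.299]
contact_force: [1.6, -0.7, 5.5]
gripper_width: 0.0146
```

```bash
python3 m.py
```

```text
t 22.95 z [0.4904 0.1416 0.2065] F [ 1.5678 -0.7295  5.4883] T [ 0.0956 -0.2304 -0.0188] yaw -0.3821290276624602 tau6 -0.008323889051098377
```

arm_command:
  series: "-0.003 0 0 0 1;-0.006 0 0 0 1;-0.01 0 0 0 1;-0.02 0 0 0 1;-0.025 0 0 0 1;0 0 0 -0.1 1;0 0 0 -0.111 1;0 0 0 0 1;0 0 0 0 1"

```text
t: 24.08
tool_pos: [0.4898, 0.1415, 0.2703]
ee_rot: [0.136, 1.566, -0.136]
contact_force: [-0.4, 0.2, -2.3]
gripper_width: 0.0147
```

```bash
python3 - <<'E'
from h import *
s,M=pose()
print('to cradle (tool)',M.T@(np.array([.467,.345,.1576])-s['tool_pos']))
t=get_image('top')
def face(im,lo,hi,box,z):
    for c,r,A in blobs(im,lo,hi,box,20):
        g=[onz('top',p,z) for p in cv2.boxPoints(r)]
        print(c,r,np.mean(g,0),[np.linalg.norm(g[i]-g[i-1]) for i in range(2)])
face(t,(100,150,60),(125,255,255),(225,240,280,310),.022)
q=get_image('side')
a=cv2.resize(t[210:310,225:385],None,fx=4,fy=4,interpolation=cv2.INTER_CUBIC);b=cv2.resize(q[180:340,270:400],None,fx=3.5,fy=3.5,interpolation=cv2.INTER_CUBIC)
cv2.imwrite('pics/t4.png',a[:,:,::-1]);cv2.imwrite('pics/s4.png',b[:,:,::-1])
E
```

```text
t 24.075 tcp [0.4898 0.1415 0.2703] F [-0.4176  0.2286 -2.3137] T [-0.0517 -0.0802 -0.0003] w 0.014747208569908602 q [ 0.0488  0.3392  1.4651 -0.      1.3372 -1.3492]
  x axis [ 0. -0. -1.] yaw of tool z -0.17287994285954672
to cradle (tool) [ 0.1127  0.1965 -0.0575]
[253.8238 280.0224] ((253.77456665039062, 279.783935546875), (30.9266414642334, 36.77228927612305), 9.090276718139648) [0.4668 0.3438 0.022 ] [np.float64(0.06081796998761596), np.float64(0.07237152228264991)]
```

View pics/t4.png

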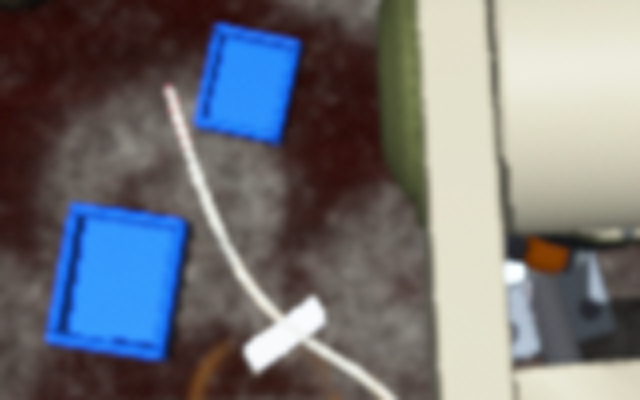

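View pics/s4.png

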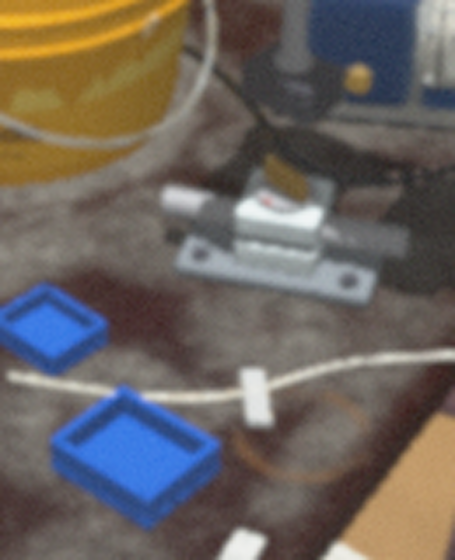

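The empty cradle is now fully visible at top (254,280), giving (0.467, 0.344), which agrees with the pick-up pose. Moving there.

arm_command:
  series: "0 0.03 -0.009 0 1;0 0.05 -0.015 0 1;0 0.05 -0.015 0 1;0 0.045 -0.013 0 1;0 0.0205 -0.0055 0 1;0 0 0 0 1;0.03 0 0 0 1;0.03 0 0 0 1;0.015 0 0 0 1;0 0 0 0 1;0 0 0 0 1"

```text
t: 25.55
tool_pos: [0.467, 0.3439, 0.1963]
ee_rot: [0.135, 1.565, -0.134]
contact_force: [-1.2, 0.0, -1.3]
gripper_width: 0.0144
```

```bash
python3 - <<'E'
from h import *
s,M=pose()
print('to cradle (tool)',M.T@(np.array([.467,.344,.1576])-s['tool_pos']))
q=get_image('side'); b=cv2.resize(q[200:340,250:390],None,fx=4,fy=4,interpolation=cv2.INTER_CUBIC)
cv2.imwrite('pics/s5.png',b[:,:,::-1])
E
```

```text
t 25.55 tcp [0.467  0.3439 0.1963] F [-1.2113  0.035  -1.3331] T [-0.0139 -0.0073 -0.0018] w 0.014428428283107647 q [ 0.4307  0.5275  1.3795 -0.0001  1.2326 -0.9689]
  x axis [ 0.0019  0.0008 -1.    ] yaw of tool z -0.17123015064102493
to cradle (tool) [ 0.0387  0.0001 -0.0001]
```

View pics/s5.png

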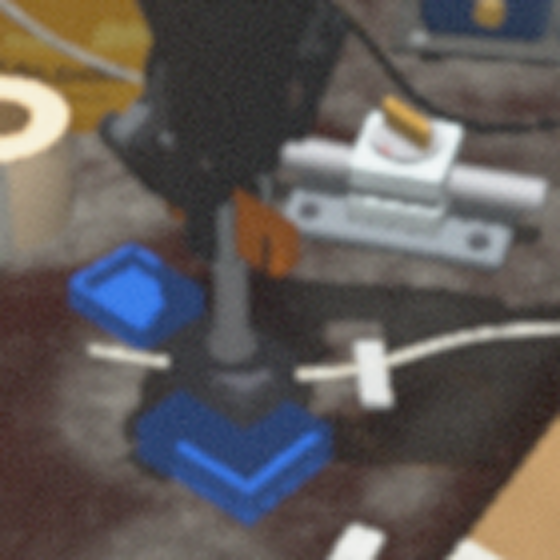

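The side view shows the key upright, hanging above the cradle. Lowering gently.

arm_command:
  series: "0.01 0 0 0 1;0.01 0 0 0 1;0.008 0 0 0 1;0.005 0 0 0 1;0.003 0 0 0 1;0 0 0 0 1;0.0015 0 0 0 1;0 0 0 0 1;0 0 0 0 1"

```text
t: 26.72
tool_pos: [0.4665, 0.344, 0.1577]
ee_rot: [0.134, 1.566, -0.134]
contact_force: [-0.2, 0.4, -2.9]
gripper_width: 0.0142
```

```bash
python3 m.py
```

```text
t 26.725 z [0.4665 0.344  0.1577] F [-0.17    0.4127 -2.853 ] T [0.011  0.0037 0.0222] yaw -0.17079061377489896 tau6 -1.2502659387791937e-05
```

arm_command:
  series: "0.0007 0 0 0 1;0 0 0 0 1;0.0005 0 0 0 1;0 0 0 0 1;0 0 0 0 1"
  squeeze: 20

```text
t: 27.35
tool_pos: [0.4666, 0.344, 0.1575]
ee_rot: [0.134, 1.565, -0.134]
contact_force: [-2.8, -2.1, 9.6]
gripper_width: 0.0144
```

```bash
python3 m.py
```

```text
t 27.35 z [0.4666 0.344  0.1575] F [-2.7941 -2.1475  9.577 ] T [-0.3729  0.5757 -0.0202] yaw -0.1707006514304092 tau6 0.0015171028644545004
```

On the floor. Releasing.

arm_command:
  series: "-0.0005 0 0 0 1;0 0 0 0 0.9;0 0 0 0 0.8;0 0 0 0 0.7;0 0 0 0 0.5;0 0 0 0 0.2;0 0 0 0 0;0 0 0 0 0;0 0 0 0 0;0 0 0 0 0"

```text
t: 28.6
tool_pos: [0.4665, 0.344, 0.1569]
ee_rot: [0.134, 1.567, -0.134]
contact_force: [-0.0, 0.0, -0.2]
gripper_width: 0.0855
```

arm_command:
  series: "-0.01 0 0 0 0;-0.02 0 0 0 0;-0.04 0 0 0 0;-0.05 0 0 0 0;-0.05 0 0 0 0;0 -0.05 0 0 0;0 -0.06 0 0 0;0 -0.06 0 0 0;0 -0.06 0 0 0;0 -0.05 0 0 0;0 0 0 0 0;0 0 0 0 0"

```text
t: 30.1
tool_pos: [0.4189, 0.0683, 0.3275]
ee_rot: [0.135, 1.566, -0.134]
contact_force: [0.5, 0.3, -0.2]
gripper_width: 0.0856
```

```bash
python3 - <<'E'
from h import *
s,M=pose()
t=get_image('top');q=get_image('side')
a=cv2.resize(t[170:320,215:375],None,fx=2.5,fy=2.5,interpolation=cv2.INTER_CUBIC);b=cv2.resize(q[200:350,250:400],None,fx=2.5,fy=2.5,interpolation=cv2.INTER_CUBIC)
cv2.imwrite('pics/e.png',np.hstack([a,b])[:,:,::-1])
for n,im,box in(('top',t,(225,240,280,310)),('side',q,(255,240,345,300))):
    for c,r,A in blobs(im,(15,90,80) if n=='top' else (5,170,120),(30,255,255) if n=='top' else (17,255,255),box,20): print(n,c,r,A,onz(n,r[0],.115))
E
```

```text
t 30.1 tcp [0.4189 0.0683 0.3275] F [ 0.5348  0.2894 -0.1657] T [-0.0194  0.0184 -0.041 ] w 0.08562986879630513 q [-0.119   0.1384  1.5687  0.0003  1.4336 -1.5187]
  x axis [ 0.001   0.0002 -1.    ] yaw of tool z -0.17116237466075676
top [246.     275.9611] ((246.01754760742188, 275.90814208984375), (6.923147678375244, 37.04819869995117), 10.784297943115234) 215.5 [0.4666 0.3445 0.115 ]
side [308.0097 270.0728] ((307.47174072265625, 270.15093994140625), (36.90885925292969, 13.015229225158691), 29.054607391357422) 368.0 [0.4587 0.3533 0.115 ]
```

View pics/e.png

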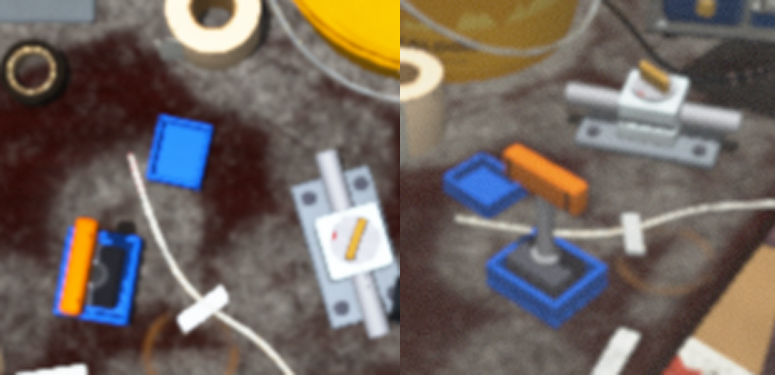

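The key stands upright in the larger cradle, with the bar at top (246,276), as at the start. The red mark is at about top (348.6,264.4), against (348.4,263.8) before. The label roll and tape look unmoved, and the gripper is clear. Handing in.

```bash
python3 -c "
from workcell import *
print(job_done())"
```

```text
the job is handed in; nothing more can be done
None
```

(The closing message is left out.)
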